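# Build the sieve stack on the bench vibrator

## Task

Build the sieve stack for sorting the bench filings: seat the collecting pan in the cradle on the vibrator, then stack the sieves on it so that each one up is coarser (fine, medium, coarse), and close the stack with the lid. Each part must be fully nested, level, in the one below. Do not shift the amber jar, the wooden ring clamp, the white dish or the brass doming block.

Things in the scene. Friction and masses are not known exactly. Their poses are not given: they have to be found in the camera images.
- pan: Collecting pan: bare grey steel cup, closed plain floor, no knob. 62 mm across, 35 mm high: straight wall (inner radius 27.5 mm) from 9 mm up to the open rim; below it a skirt tapering to radius 20.5 mm at the bottom, which nests in the mouth below until the shoulder (9 mm up) sits on that rim. Origin: centre of the underside, z up; round, yaw is free. Seated, its origin is 9 mm below cradle.
- fine_sieve: Fine sieve: BLUE frame with a very dense grey wire mesh, almost solid. 62 mm across, 35 mm high: straight wall (inner radius 27.5 mm) from 9 mm up to the open rim; below it a skirt tapering to radius 20.5 mm at the bottom, which nests in the mouth below until the shoulder (9 mm up) sits on that rim. Origin: centre of the underside, z up; round, yaw is free. Seated, its origin is 26 mm above that of the part below. 
- medium_sieve: Medium sieve: YELLOW frame with a wire mesh of about 3 mm pitch. 62 mm across, 35 mm high: straight wall (inner radius 27.5 mm) from 9 mm up to the open rim; below it a skirt tapering to radius 20.5 mm at the bottom, which nests in the mouth below until the shoulder (9 mm up) sits on that rim. Origin: centre of the underside, z up; round, yaw is free. Seated, its origin is 26 mm above that of the part below. 
- coarse_sieve: Coarse sieve: RED frame with a wide wire mesh of about 7 mm pitch. 62 mm across, 35 mm high: straight wall (inner radius 27.5 mm) from 9 mm up to the open rim; below it a skirt tapering to radius 20.5 mm at the bottom, which nests in the mouth below until the shoulder (9 mm up) sits on that rim. Origin: centre of the underside, z up; round, yaw is free. Seated, its origin is 26 mm above that of the part below. 
- lid: Lid: bare steel disc, 62 mm across, 9 to 14 mm above its underside, with an upright black knob in the middle (22 mm across, from 14 to 39 mm above the underside); under the disc the same tapered skirt as the sieves (9 mm high, radius 20.5 mm at the bottom). Origin: centre of the underside, z up; round, yaw is free. Seated, its origin is 26 mm above that of the part below. 
- cradle (a point): Centre of the brass cradle ring on the bench vibrator, at its rim, 55 mm above the bench, z up. Ring: outer radius 31, inner 27.5 mm, standing 11 mm above a round aluminium plate 106 mm across, on a fixed grey housing 120 mm square and 34 mm high with a black dial and a red switch on one side. It does not move.
- amber_jar: Bystander: small upright amber glass jar with a black cap and a paper label, 44 mm across, 65 mm high. Origin at the centre of its underside.
- ring_clamp: Bystander: wooden ring clamp lying flat, 116 x 30 x 26 mm high, with a brass band round its middle. Origin at the centre of its underside, x along its length.
- dish: Bystander: white porcelain dish, 72 mm across, 22 mm high. Origin at the centre of its underside.
- dapping_block: Bystander: solid brass doming cube, 42 mm, with round hollows. Origin at the centre of its underside.

How it is judged:
By the outcome, as a careful person would: the job done as asked, in the order asked, and still so for the second after the job is handed in, with the robot touching nothing.
It also fails if it takes over 112 s, if anything falls off the work surface, if the arm or the gripper's body presses on something with over 40 N, if the wrist force passes 120 N, or if a joint passes its speed limit or range.

## Robot

A 6-joint arm with a two-finger parallel gripper is mounted at the origin on the work surface. World frame = base frame: x ahead of the robot, y to its left, z up, the work surface at z = 0. Lengths are in m, angles in degrees, forces in N, time in s.
With the tool pointing down it reaches from about 0.4 to 0.825 m from the base axis. Payload 7 kg.
Tool frame: the origin (TCP) lies at the centre of the arm's flange, where the gripper is bolted on; the fingertips stand 178 mm ahead of it and the grasp point (between the pads) lies 159 mm ahead of it (ctrl.hold_point_z is the distance from the TCP to the grasp point, in m); z points along the fingers, y is the line along which they close (so a half turn about z gives the same grasp; the last joint's range is limited). The gripper opens to 88 mm and grips with 3 to 60 N. Pads are 19 mm wide; open, the fingers measure 130 mm over their backs; the gripper's body (78 mm by 193 mm) begins 47 mm behind the grasp point.
Start: joints at [90.59, 20.546, 0.682, 0, -70.136, -16.507], TCP at [0.185, 0.649, 0.405] pointing down, gripper open.
Joint ranges: [-176.03, 176.03], [-82.01, 121.73], [-58.28, 71.71], [-173.87, 95.51], [-174.79, -0.11], [-173.66, 173.66]. Speed limits (degrees/s): [136.94, 136.94, 172.46, 180, 180, 180].

## Interface

Orientations are given as [roll, pitch, yaw] about the fixed x, y, z axes, in that order (R = Rz(yaw) Ry(pitch) Rx(roll)).
In Python, from plant import ctrl gives the robot as it stands.
- The arm moves only by the shell command python3 -m inch 'ROWS'. ROWS is JSON, one flat list of numbers, 7 for each row, row after row: the closure, from 0 (fully open) to 1 (shut), then the shift along the tool's x, y, z in mm, then the turn, a rotation vector about the tool's x, y, z in degrees. In form: [hand, x, y, z, wx, wy, wz, hand, x, y, z, wx, wy, wz, ...]. A call has 1 to 5 rows; each row is the pose to reach, as a shift and turn from the pose commanded when the call began, along the tool's axes at that moment; what a row does not reach only later rows make up. A row lasts 1/10 s, in which the tool goes at most 50 mm and 8.59 degrees, less where a joint would pass 70% of its speed; a pose out of reach is approached as far as the arm can. A call with a gripper value outside its range is refused whole. The fingers move at their own pace and stop on an object; the grip force is fixed at half the most. Time passes only in rows, so rows that repeat a pose let the fingers close. It gives the time, the measured TCP pose, the force, the opening and the grip force at its end, in the units of the state.
- ctrl.get_obs(): the state, without advancing time (a new reading comes with each control period).
- ctrl.snapshot(name): name is "scene" or "side" or "wrist"; returns a dict with "frame" (400x640x3 uint8, red, green, blue), "K" (3x3 intrinsics, pixels), "R" (3x3) and "t" (3): a world point X has camera coordinates R X + t. Camera axes: x right, y down, z forward; pixel columns grow to the right and rows downward; lengths in m; the calibration is good to about 2 mm. A picture is of the moment at which its call begins. There is no depth.
- ctrl.close_job(): hands the job in; it is judged then, once.
Trained networks look in a picture, given as the dict that the camera call returned (one of the last four; its "shot" number tells which), for a name from the list of things; names that differ only in an ending like _2 or _b are one class to them, and where a whole thing is asked for, a point or a joint stands for the part that bears it (a point fixed in the world has none). Each returns a list of dicts, best first, with "p" (0 to 1); they miss things now and then, are a little off and sometimes report something else, mostly with a low value. They report only what shows in the picture. A call takes as long as a camera call.
- ctrl.recognise(picture, thing): "location" ([x, y, z] in m, in world coordinates, good to about 4 mm: the middle of the surface that is visible of it).
- ctrl.trace(picture, thing): "pixels" (400x640 bool, what is visible of it).
- ctrl.mark_of(picture, thing): "location" ([x, y, z] in m, in world coordinates, good to about 4 mm: a listed point, or the origin of a listed thing).
The state is a dict: "clock": time; "joint_pos": joint angles; "qvel": joint speeds; "tau": joint torques, N m; "tool_pos": TCP position; "orientation": TCP orientation; "force": force on the tool from outside, world axes, zero at the start; "moment": the same for the moment, N m; "opening": finger opening in m; "gripper_force": force on a finger pad.
Only numpy, scipy, OpenCV 4.12 (cv2) and the standard library are available. Lean on these libraries where they do the work, as an engineer would, in place of code of your own. Each camera call takes 0.05 s, during which the arm holds its last target. There are 200 camera calls.

## Working session

There is one attempt and no reset: what is moved stays moved. The work goes in short steps, Python scripts to look and compute and a shell command to move; the robot and the scene stay as the last step left them, time stands still between calls to the robot, and variables do not carry over. Pictures are saved under pics/ and viewed, at most 16 in all, crops included, and the job is handed in when it is done.

```bash
ls; mkdir -p pics; cat > h.py <<'E'
import numpy as np,cv2
from plant import ctrl
def save(p,n): cv2.imwrite('pics/'+n+'.png',p['frame'][:,:,::-1])
def see(p,names):
    for n in names:
        r=ctrl.mark_of(p,n)
        print(n,[(np.round(np.array(d['location'])*1000).astype(int).tolist(),round(d['p'],2)) for d in r[:3]])
ALL=['pan','fine_sieve','medium_sieve','coarse_sieve','lid','cradle','amber_jar','ring_clamp','dish','dapping_block']
E
python3 - <<'E'
from h import *
for c in ['scene','side']:
    p=ctrl.snapshot(c); save(p,c+'0'); print(c); see(p,ALL)
o=ctrl.get_obs(); print(o['clock'],o['tool_pos'],o['orientation'],o['opening'])
E
```

```text
pics
scene
pan [([438, -182, -3], 0.81)]
fine_sieve [([450, 170, -2], 0.82)]
medium_sieve [([582, 325, -4], 0.94)]
coarse_sieve [([606, -340, -3], 0.88)]
lid [([433, -23, -2], 0.78)]
cradle [([609, -77, 56], 0.85), ([432, -23, 1], 0.45)]
amber_jar [([520, 252, -1], 0.56)]
ring_clamp [([521, -250, 0], 0.55)]
dish [([428, -366, -1], 0.53)]
dapping_block [([412, 366, -2], 0.83)]
side
pan [([436, -187, -1], 0.88)]
fine_sieve [([456, 169, 4], 0.94), ([517, 256, 1], 0.21)]
medium_sieve [([582, 326, 2], 0.61)]
coarse_sieve [([607, -346, -2], 0.78), ([436, -23, -1], 0.39)]
lid [([436, -25, 0], 0.52)]
cradle [([602, -81, 56], 0.86), ([454, 166, 3], 0.41)]
amber_jar [([518, 259, -4], 0.71)]
ring_clamp [([521, -257, 3], 0.72)]
dish [([423, -357, -2], 0.91)]
dapping_block [([410, 367, -1], 0.74), ([608, -342, 0], 0.45)]
1.1 [0.18515006 0.64908397 0.40464839] [ 1.79999025e+02  1.99714188e-05 -1.59205246e+01] 0.08783007080306474
```

View pics/scene0.png

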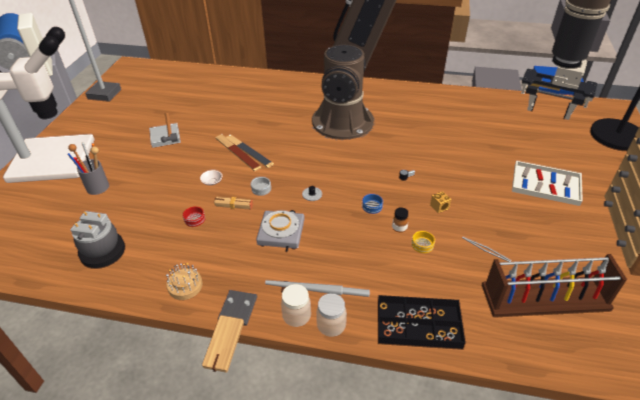

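View pics/side0.png

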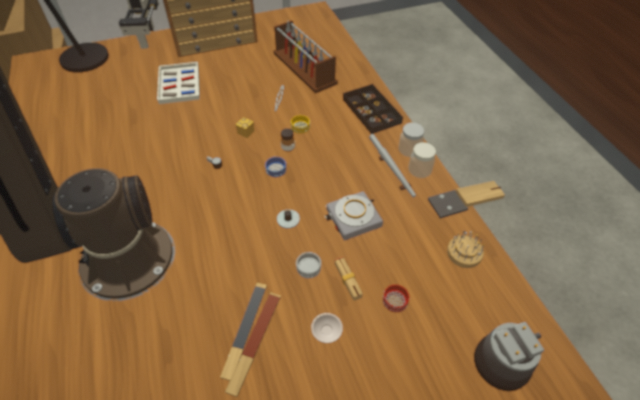

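Both views agree with the detections. I'll use yaw 0 everywhere, with the fingers closing along y, because that clears the neighbouring things. First I head towards the fine sieve and cradle region.

```bash
python3 -m inch '[0,172,128,0,0,0,-15.92,0,172,128,0,0,0,-15.92,0,172,128,0,0,0,-15.92,0,172,128,0,0,0,-15.92,0,172,128,0,0,0,-15.92]'
python3 -m inch '[0,135,180,0,0,0,0,0,135,180,0,0,0,0,0,135,180,0,0,0,0,0,135,180,0,0,0,0,0,135,180,0,0,0,0]'
python3 - <<'E'
from h import *
o=ctrl.get_obs(); print(o['clock'],o['tool_pos'],o['orientation'],o['joint_pos'])
p=ctrl.snapshot('wrist'); save(p,'w1'); print(-p['R'].T@p['t']); see(p,['fine_sieve','medium_sieve','amber_jar'])
E
```

```text
clock: 1.6
tool_pos: [0.3172, 0.4754, 0.4053]
orientation: [-180.0, -0.0, -0.1]
force: [-1.4, 0.4, 0.3]
opening: 0.0879
gripper_force: 0.0
clock: 2.1
tool_pos: [0.4518, 0.2963, 0.405]
orientation: [-180.0, -0.0, -0.1]
force: [-0.0, 0.7, -0.8]
opening: 0.0876
gripper_force: 0.0
2.1 [0.45176894 0.29634354 0.4049972 ] [-1.79991410e+02 -2.27870303e-02 -8.75306820e-02] [ 5.40617544e+01  7.84005920e+00 -1.63386925e+01  1.47333913e-02
 -6.58009403e+01  3.58446796e+01]
[0.51935566 0.29566959 0.38541154]
fine_sieve [([458, 170, 0], 0.6)]
medium_sieve [([584, 323, 0], 0.81)]
amber_jar [([520, 256, -2], 0.61)]
```

```bash
python3 -m inch '[0,40,220,0,0,0,0,0,40,220,0,0,0,0,0,40,220,0,0,0,0,0,40,220,0,0,0,0,0,40,220,0,0,0,0]' >/dev/null
python3 -m inch '[0,0,205,0,0,0,0,0,0,205,0,0,0,0,0,0,205,0,0,0,0,0,0,205,0,0,0,0,0,0,205,0,0,0,0]'
python3 - <<'E'
from h import *
o=ctrl.get_obs(); print(o['clock'],o['tool_pos'])
p=ctrl.snapshot('wrist'); save(p,'w2'); see(p,['cradle','pan','lid','ring_clamp','coarse_sieve'])
E
```

```text
clock: 3.3
tool_pos: [0.4904, -0.129, 0.4046]
orientation: [180.0, 0.0, -0.2]
force: [-0.3, 0.5, -0.2]
opening: 0.0876
gripper_force: 0.0
3.3 [ 0.49037191 -0.1290363   0.40458529]
cradle [([607, -79, 52], 0.9)]
pan [([436, -196, 0], 0.8), ([604, -347, -1], 0.37)]
lid [([435, -25, -2], 0.77)]
ring_clamp []
coarse_sieve [([611, -344, -5], 0.65), ([457, 169, 0], 0.37)]
```

View pics/w2.png

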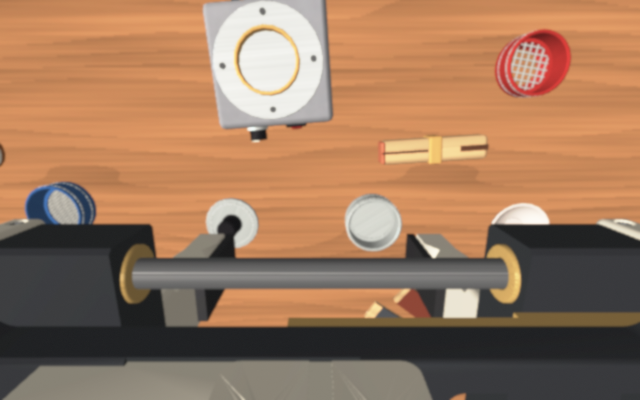

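The wrist view shows the cradle ring centred near (267,60), the pan rim near (373,221), the lid disc near (231,223) and the red sieve near (533,63). Now I project these to the world.

```bash
cat >> h.py <<'E'
def ray(p,u,v,z):
    R,t=np.array(p['R']),np.array(p['t']); c=-R.T@t
    d=R.T@np.linalg.solve(p['K'],[u,v,1]); return np.round((c+d*(z-c[2])/d[2])*1000,1)
def ell(p,thing,z):
    r=ctrl.trace(p,thing)
    if not r: print(thing,'none');return
    m=r[0]['pixels'].astype(np.uint8)
    c=max(cv2.findContours(m,0,1)[0],key=cv2.contourArea); e=cv2.fitEllipse(c)
    print(thing,r[0]['p'],np.round(e[0]),np.round(e[1]),ray(p,*e[0],z))
E
python3 - <<'E'
from h import *
p=ctrl.snapshot('wrist')
hsv=cv2.cvtColor(p['frame'],cv2.COLOR_RGB2HSV)
m=((hsv[:,:,1]>100)).astype(np.uint8); m[:, :222]=0; m[:,312:]=0; m[:18]=0; m[106:]=0
pts=cv2.findNonZero(m); e=cv2.fitEllipse(cv2.convexHull(pts)); print('cradle',e,ray(p,*e[0],.055))
print('pan rim',ray(p,373,221,.035),'lid',ray(p,231,223,.014))
ell(p,'pan',.022); ell(p,'lid',.014); ell(p,'coarse_sieve',.02)
E
```

```text
cradle ((272.00286865234375, 59.98219680786133), (63.5866813659668, 69.67865753173828), 163.9845733642578) [608.2 -80.2  55. ]
pan rim [ 444.5 -184.6   35. ] lid [434.6 -20.   14. ]
pan 0.6 [376. 223.] [54. 57.] [ 437.7 -190.4   22. ]
lid none
coarse_sieve 0.75 [537.  66.] [63. 80.] [ 608.9 -349.7   20. ]
```

```bash
python3 -m inch '[0,-50,57,120,0,0,0,0,-50,57,120,0,0,0,0,-50,57,120,0,0,0,0,-50,57,120,0,0,0,0,-50,57,120,0,0,0]'
python3 - <<'E'
from h import *
p=ctrl.snapshot('wrist'); save(p,'w3'); see(p,['pan']);ell(p,'pan',.022)
E
```

```text
clock: 4.3
tool_pos: [0.4405, -0.1832, 0.2844]
orientation: [180.0, 0.1, -0.0]
force: [0.8, 0.6, 0.6]
opening: 0.0876
gripper_force: 0.0
pan [([441, -192, 0], 0.72)]
pan 0.68 [328. 210.] [84. 87.] [ 437.3 -190.    22. ]
```

View pics/w3.png

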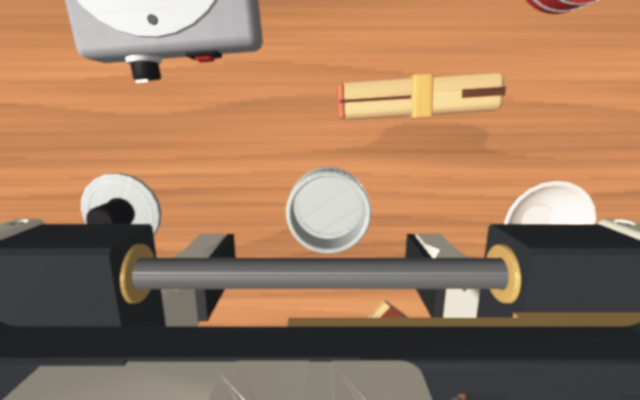

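The pan sits centred at (328,210), between the fingers and about 5 mm to the −y side. I correct for that, descend, grip and lift.

```bash
python3 -m inch '[0,-2,5,50,0,0,0,0,-2,5,85,0,0,0,0,-2,5,101,0,0,0,0,-2,5,101,0,0,0,0.8,-2,5,101,0,0,0]'
python3 -m inch '[1,0,0,0,0,0,0,1,0,0,0,0,0,0,1,0,0,0,0,0,0,1,0,0,0,0,0,0,1,0,0,0,0,0,0]'
```

```text
clock: 4.95
tool_pos: [0.4396, -0.1879, 0.1846]
orientation: [180.0, -0.1, 0.1]
force: [0.5, -0.4, -0.5]
opening: 0.0837
gripper_force: 0.0
clock: 5.45
tool_pos: [0.439, -0.1882, 0.1847]
orientation: [180.0, -0.1, 0.0]
force: [-1.7, 1.0, 7.6]
opening: 0.0608
gripper_force: 30.0
```

```bash
python3 -m inch '[1,0,0,-50,0,0,0,1,0,0,-100,0,0,0,1,0,0,-100,0,0,0,1,0,0,-100,0,0,0,1,0,0,-100,0,0,0]' >/dev/null
python3 -m inch '[1,100,-65,0,0,0,0,1,100,-65,0,0,0,0,1,168,-110,0,0,0,0,1,168,-110,0,0,0,0,1,168,-110,0,0,0,0]'
python3 -m inch '[1,0,0,0,0,0,0,1,0,0,0,0,0,0,1,0,0,0,0,0,0]'
python3 - <<'E'
from h import *
for c in ['wrist','side','scene']:
    p=ctrl.snapshot(c); save(p,'p1'+c); print(c);see(p,['pan','cradle'])
    if c=='wrist': im=p['frame']
    else:
        R,t,K=map(np.array,(p['R'],p['t'],p['K']));q=K@(R@np.array([.607,-.078,.07])+t);u,v=(q[:2]/q[2]).astype(int)
        b=cv2.resize(p['frame'][v-45:v+35,u-60:u+60],(480,320),interpolation=2); cv2.imwrite('pics/p1c_%s.png'%c,b[:,:,::-1])
a=[cv2.imread('pics/p1c_side.png'),cv2.imread('pics/p1c_scene.png')]
cv2.imwrite('pics/p1.png',cv2.resize(np.vstack([np.hstack(a)]),(800,267)))
E
```

```text
clock: 6.45
tool_pos: [0.6105, -0.0752, 0.2812]
orientation: [180.0, 0.1, 0.2]
force: [-0.4, -0.6, -1.2]
opening: 0.0611
gripper_force: 30.0
clock: 6.75
tool_pos: [0.6054, -0.0789, 0.2832]
orientation: [180.0, 0.1, -0.0]
force: [0.1, 1.2, -0.7]
opening: 0.0604
gripper_force: 30.0
wrist
pan [([602, -82, 100], 0.63)]
cradle []
side
pan [([604, -78, 99], 0.57), ([435, -27, 1], 0.57), ([410, 369, -2], 0.18)]
cradle [([606, -81, 57], 0.94)]
scene
pan [([605, -75, 99], 0.89)]
cradle [([607, -80, 58], 0.84)]
```

View pics/p1.png

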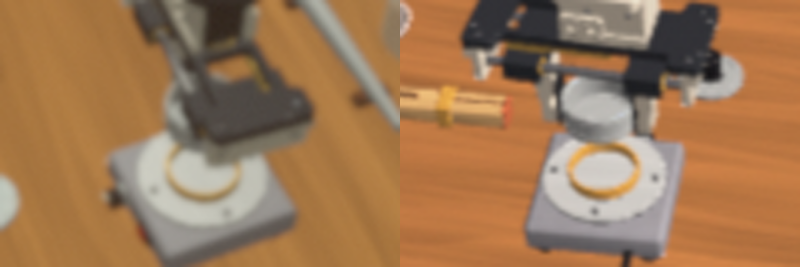

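View pics/p1wrist.png

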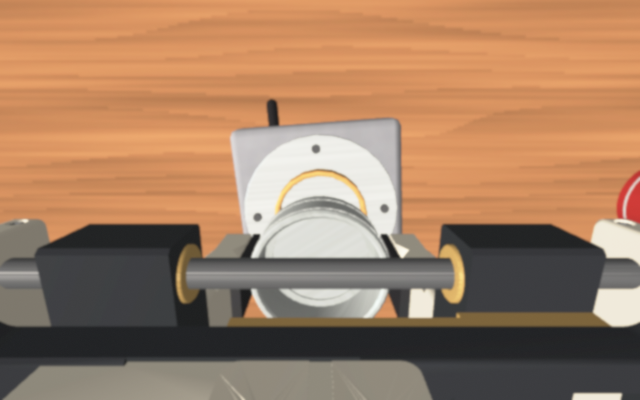

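The pan and the ring are both centred at u≈320. The ring's far edge is at v≈170 and the pan's far edge at v≈207. Next I check x.

```bash
python3 - <<'E'
from h import *
p=ctrl.snapshot('wrist'); g=p['frame'].astype(int)
print(g[160:230:2,321].tolist())
for v in (169,170,171): print('ring cx',ray(p,321,v,.055)-[31,0,0])
for v in (200,206,212): print('pan rim',v,ray(p,320,v,.134)-[31,0,0])
for u in (252,389): print('pan sides',ray(p,u,265,.134))
for u in (276,366): print('ring sides',ray(p,u,205,.055))
print(ctrl.get_obs()['tool_pos'])
E
```

```text
[[241, 241, 236], [240, 240, 235], [239, 238, 233], [238, 237, 232], [237, 236, 231], [212, 203, 187], [186, 144, 91], [246, 207, 119], [246, 208, 127], [234, 220, 192], [236, 236, 230], [238, 238, 232], [236, 236, 231], [237, 236, 231], [237, 236, 231], [236, 235, 230], [239, 239, 233], [234, 234, 228], [173, 172, 166], [143, 143, 138], [148, 148, 143], [114, 115, 111], [111, 112, 108], [129, 129, 125], [162, 163, 157], [173, 174, 168], [200, 201, 193], [217, 218, 210], [206, 207, 199], [210, 211, 203], [223, 224, 218], [223, 223, 217], [222, 222, 216], [222, 222, 216], [222, 223, 218]]
ring cx [609.8 -79.5  55. ]
ring cx [609.1 -79.6  55. ]
ring cx [608.5 -79.6  55. ]
pan rim 200 [609.5 -78.9 134. ]
pan rim 206 [607.  -78.9 134. ]
pan rim 212 [604.4 -78.9 134. ]
pan sides [611.6 -49.6 134. ]
pan sides [ 611.7 -108.6  134. ]
ring sides [616.8 -49.9  55. ]
ring sides [ 616.9 -109.2   55. ]
[ 0.60641343 -0.0782036   0.28378162]
```

```bash
python3 -m inch '[1,2,1,25,0,0,0,1,2,1,40,0,0,0,1,2,1,48,0,0,0,1,2,1,53,0,0,0,1,2,1,53,0,0,0]'
python3 -m inch '[1,0,0,0,0,0,0,1,0,0,0,0,0,0]'
```

```text
clock: 7.75
tool_pos: [0.6086, -0.0791, 0.231]
orientation: [180.0, -0.0, 0.0]
force: [-1.0, -0.9, -2.0]
opening: 0.0608
gripper_force: 30.0
clock: 7.95
tool_pos: [0.6086, -0.0792, 0.231]
orientation: [180.0, -0.0, 0.0]
force: [-0.8, -1.2, -0.8]
opening: 0.0611
gripper_force: 30.0
```

```bash
python3 -m inch '[1,0,0,1,0,0,0,1,0,0,2,0,0,0,1,0,0,2,0,0,0]'
python3 -m inch '[0.5,0,0,0,0,0,0,0,0,0,0,0,0,0,0,0,0,0,0,0,0,0,0,0,0,0,0,0,0,0,0,0,0,0,0]'
python3 -m inch '[0,0,0,-30,0,0,0,0,0,0,-80,0,0,0,0,0,0,-130,0,0,0,0,0,0,-170,0,0,0,0,-30,0,-170,0,0,0]'
python3 - <<'E'
from h import *
for c in ['wrist','scene']:
    p=ctrl.snapshot(c); save(p,'s1'+c); see(p,['pan']);ell(p,'pan',.081)
E
```

```text
clock: 8.25
tool_pos: [0.6085, -0.0791, 0.2307]
orientation: [180.0, -0.1, 0.0]
force: [-6.1, 1.8, 14.8]
opening: 0.0612
gripper_force: 30.0
clock: 8.75
tool_pos: [0.6086, -0.0791, 0.2285]
orientation: [180.0, 0.0, 0.0]
force: [0.4, 0.4, 0.4]
opening: 0.0856
gripper_force: 0.0
clock: 9.25
tool_pos: [0.5818, -0.0791, 0.4047]
orientation: [180.0, -0.6, 0.1]
force: [-0.7, -0.1, -0.2]
opening: 0.0875
gripper_force: 0.0
pan [([605, -80, 43], 0.85), ([521, 256, 0], 0.71)]
pan 0.92 [319. 165.] [66. 67.] [608.5 -79.2  81. ]
pan [([602, -74, 43], 0.77)]
pan 0.81 [280. 217.] [21. 22.] [619.  -72.6  81. ]
```

View pics/s1wrist.png

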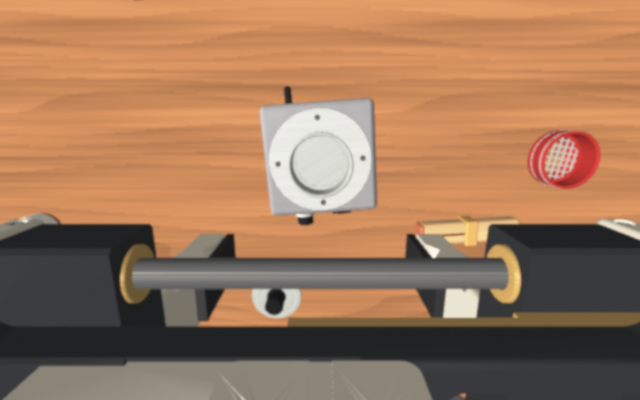

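The pan is seated, centred at (319,165), and contact came at the predicted height. Next is the fine sieve.

```bash
python3 -m inch '[0,-100,-200,0,0,0,0,0,-100,-200,0,0,0,0,0,-100,-200,0,0,0,0,0,-100,-200,0,0,0,0,0,-100,-200,0,0,0,0]'
python3 -m inch '[0,-24,-49,120,0,0,0,0,-24,-49,120,0,0,0,0,-24,-49,120,0,0,0,0,-24,-49,120,0,0,0,0,-24,-49,120,0,0,0]'
python3 - <<'E'
from h import *
p=ctrl.snapshot('wrist'); save(p,'w4'); see(p,['fine_sieve']);ell(p,'fine_sieve',.022)
E
```

```text
clock: 10.05
tool_pos: [0.4774, 0.1235, 0.3982]
orientation: [180.0, 0.0, 0.1]
force: [0.3, 0.3, -0.1]
opening: 0.0877
gripper_force: 0.0
clock: 10.55
tool_pos: [0.455, 0.1703, 0.2784]
orientation: [179.9, 0.1, 0.1]
force: [0.3, -0.0, 1.3]
opening: 0.088
gripper_force: 0.0
fine_sieve [([459, 170, -3], 0.56)]
fine_sieve 0.55 [323. 212.] [86. 88.] [452.5 167.1  22. ]
```

View pics/w4.png

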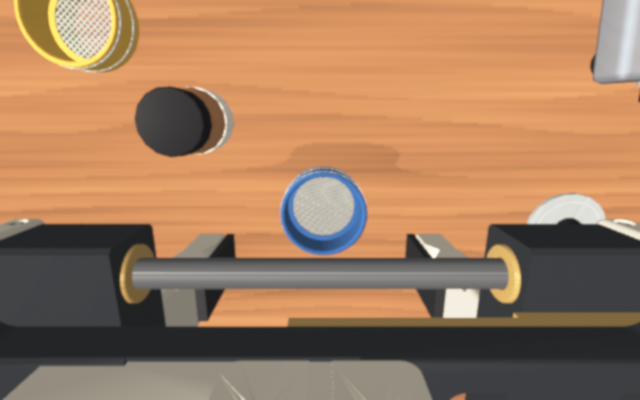

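The blue sieve is at (323,212), nearly centred, and the jar is clear at (185,120). Grasping now.

```bash
python3 -m inch '[0,-1.5,2,45,0,0,0,0,-1.5,2,80,0,0,0,0,-1.5,2,95,0,0,0,0,-1.5,2,95,0,0,0,0.8,-1.5,2,95,0,0,0]' >/dev/null
python3 -m inch '[1,0,0,0,0,0,0,1,0,0,0,0,0,0,1,0,0,0,0,0,0,1,0,0,0,0,0,0,1,0,0,0,0,0,0]'
```

```text
clock: 11.7
tool_pos: [0.4532, 0.1681, 0.1847]
orientation: [-180.0, -0.1, 0.0]
force: [-1.6, -1.4, 8.0]
opening: 0.0607
gripper_force: 30.0
```

```bash
python3 -m inch '[1,0,0,-50,0,0,0,1,0,0,-90,0,0,0,1,0,0,-125,0,0,0,1,0,0,-125,0,0,0,1,0,0,-125,0,0,0]' >/dev/null
python3 -m inch '[1,26,41,0,0,0,0,1,52,82,0,0,0,0,1,78,124,0,0,0,0,1,104,165,0,0,0,0,1,124,198,0,0,0,0]' >/dev/null
python3 -m inch '[1,15,25,0,0,0,0,1,31,49,0,0,0,0,1,31,49,0,0,0,0,1,31,49,0,0,0,0,1,31,49,0,0,0,0]'
python3 - <<'E'
from h import *
p=ctrl.snapshot('wrist'); save(p,'p2'); print(ctrl.get_obs()['tool_pos']); see(p,['fine_sieve','pan'])
p=ctrl.snapshot('scene'); see(p,['fine_sieve'])
E
```

```text
clock: 13.2
tool_pos: [0.6073, -0.0787, 0.3075]
orientation: [180.0, 0.1, 0.0]
force: [-0.5, -0.0, -1.0]
opening: 0.0607
gripper_force: 30.0
[ 0.60739511 -0.07842447  0.30796924]
fine_sieve [([612, -78, 122], 0.59)]
pan [([605, -83, 47], 0.73)]
fine_sieve [([608, -76, 125], 0.74), ([411, 370, -3], 0.24)]
```

View pics/p2.png

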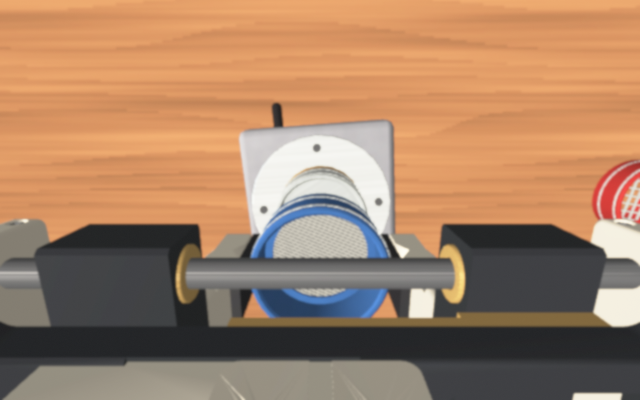

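The blue sieve is centred at u≈320 over the pan, in the same grip position as the pan was. Lowering it.

```bash
python3 -m inch '[1,1,1,25,0,0,0,1,1,1,38,0,0,0,1,1,1,46,0,0,0,1,1,1,51,0,0,0,1,1,1,51,0,0,0]'
python3 -m inch '[1,0,0,1,0,0,0,1,0,0,2,0,0,0,1,0,0,2,0,0,0]'
```

```text
clock: 13.95
tool_pos: [0.609, -0.08, 0.2574]
orientation: [180.0, 0.0, 0.0]
force: [0.3, 0.4, -2.2]
opening: 0.0609
gripper_force: 30.0
clock: 14.25
tool_pos: [0.6091, -0.0801, 0.2567]
orientation: [180.0, -0.1, 0.0]
force: [-2.5, 0.2, 3.6]
opening: 0.0608
gripper_force: 30.0
```

```bash
python3 -m inch '[0.5,0,0,0,0,0,0,0,0,0,0,0,0,0,0,0,0,0,0,0,0,0,0,0,0,0,0,0,0,0,0,0,0,0,0]'>/dev/null
python3 -m inch '[0,0,0,-30,0,0,0,0,0,0,-80,0,0,0,0,0,0,-130,0,0,0,0,0,0,-150,0,0,0,0,0,-40,-150,0,0,0]'
python3 - <<'E'
from h import *
p=ctrl.snapshot('wrist'); see(p,['fine_sieve','pan']);ell(p,'fine_sieve',.107)
E
python3 -m inch '[0,-20,-220,0,0,0,0,0,-20,-220,0,0,0,0,0,-20,-220,0,0,0,0,0,-20,-220,0,0,0,0,0,-20,-220,0,0,0,0]'>/dev/null
python3 -m inch '[0,-6,-145,40,0,0,0,0,-6,-145,80,0,0,0,0,-6,-145,120,0,0,0,0,-6,-145,120,0,0,0,0,-6,-145,120,0,0,0]'
python3 - <<'E'
from h import *
p=ctrl.snapshot('wrist'); save(p,'w5'); print(ctrl.get_obs()['tool_pos']);see(p,['medium_sieve','amber_jar']);ell(p,'medium_sieve',.022)
E
```

```text
clock: 15.25
tool_pos: [0.6097, -0.0424, 0.4102]
orientation: [-180.0, -0.4, -0.2]
force: [0.5, 0.3, -1.0]
opening: 0.0877
gripper_force: 0.0
fine_sieve [([610, -81, 73], 0.63)]
pan []
fine_sieve 0.95 [361. 194.] [69. 70.] [611.8 -79.6 107. ]
clock: 16.45
tool_pos: [0.5813, 0.326, 0.2784]
orientation: [179.6, 0.5, 0.1]
force: [-0.5, -1.7, -0.7]
opening: 0.0876
gripper_force: 0.0
[0.58220852 0.3251918  0.28146277]
medium_sieve [([581, 323, -4], 0.78)]
amber_jar [([519, 252, -1], 0.69)]
medium_sieve 0.79 [318. 206.] [86. 88.] [581.5 325.3  22. ]
```

View pics/w5.png

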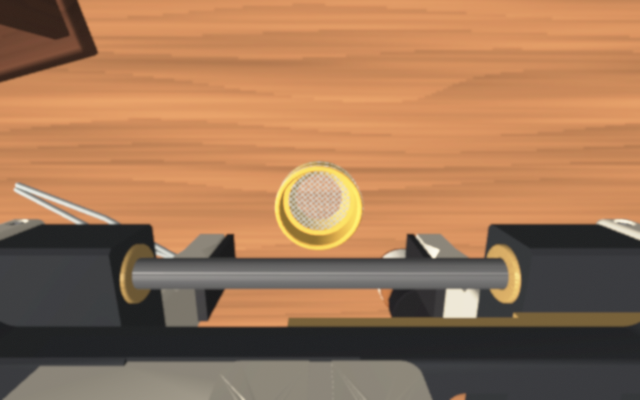

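The yellow sieve is at (318,206), centred. The jar sits behind the right finger, about 30 mm clear in x. Grasping, then carrying to the stack (seat TCP z ≈ 0.2827).

```bash
python3 -m inch '[0,1,0,45,0,0,0,0,1,0,80,0,0,0,0,1,0,97,0,0,0,0,1,0,97,0,0,0,0.8,1,0,97,0,0,0]' >/dev/null
python3 -m inch '[1,0,0,0,0,0,0,1,0,0,0,0,0,0,1,0,0,0,0,0,0,1,0,0,0,0,0,0,1,0,0,0,0,0,0]'
python3 -m inch '[1,0,0,-50,0,0,0,1,0,0,-90,0,0,0,1,0,0,-130,0,0,0,1,0,0,-150,0,0,0,1,0,0,-150,0,0,0]'
```

```text
clock: 17.65
tool_pos: [0.5843, 0.3252, 0.1902]
orientation: [-179.9, -0.1, 0.0]
force: [-1.2, -0.3, 8.5]
opening: 0.0616
gripper_force: 30.0
clock: 18.15
tool_pos: [0.5845, 0.3254, 0.3432]
orientation: [-179.7, -0.3, 0.0]
force: [0.4, -0.1, -0.1]
opening: 0.0617
gripper_force: 30.0
```

```bash
python3 -m inch '[1,3,45,0,0,0,0,1,6,90,0,0,0,0,1,8,135,0,0,0,0,1,11,180,0,0,0,0,1,13,225,0,0,0,0]' >/dev/null
python3 -m inch '[1,2,45,0,0,0,0,1,5,90,0,0,0,0,1,8,135,0,0,0,0,1,11,180,0,0,0,0,1,11,180,0,0,0,0]'>/dev/null
python3 -m inch '[1,0,0,0,0,0,0,1,0,0,0,0,0,0,1,0,0,0,0,0,0]'
python3 - <<'E'
from h import *
p=ctrl.snapshot('wrist'); save(p,'p3'); print(ctrl.get_obs()['tool_pos']); see(p,['medium_sieve','fine_sieve'])
p=ctrl.snapshot('scene'); see(p,['medium_sieve'])
E
```

```text
clock: 19.45
tool_pos: [0.6079, -0.079, 0.3384]
orientation: [-180.0, 0.0, 0.1]
force: [0.1, 1.1, -0.6]
opening: 0.0624
gripper_force: 30.0
[ 0.60798461 -0.07894068  0.33852886]
medium_sieve [([604, -84, 147], 0.94)]
fine_sieve [([613, -80, 71], 0.9)]
medium_sieve [([604, -83, 145], 0.75)]
```

View pics/p3.png

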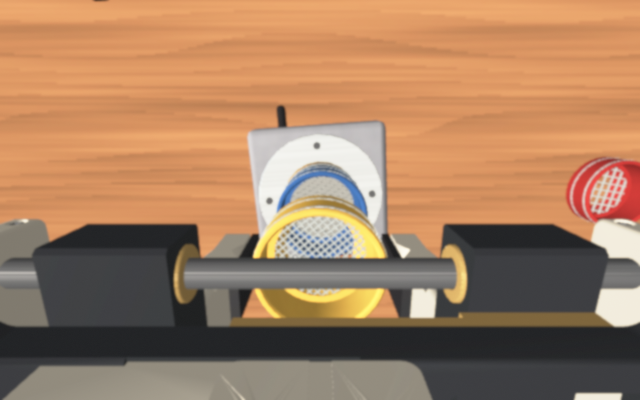

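Yellow is centred at u≈319 over blue at u≈321. Lowering with a small +x correction.

```bash
python3 -m inch '[1,2,1,25,0,0,0,1,2,1,38,0,0,0,1,2,1,45,0,0,0,1,2,1,49,0,0,0,1,2,1,49,0,0,0]'
python3 -m inch '[1,0,0,1,0,0,0,1,0,0,2,0,0,0,1,0,0,2,0,0,0]'
```

```text
clock: 20.2
tool_pos: [0.61, -0.0811, 0.2894]
orientation: [180.0, 0.0, 0.0]
force: [0.4, -1.3, -0.7]
opening: 0.0619
gripper_force: 30.0
clock: 20.5
tool_pos: [0.6102, -0.0811, 0.2883]
orientation: [-180.0, -0.1, 0.0]
force: [0.4, 0.2, -0.5]
opening: 0.062
gripper_force: 30.0
```

```bash
python3 -m inch '[1,0,0,1,0,0,0,1,0,0,2,0,0,0,1,0,0,2,0,0,0]'
```

```text
clock: 20.8
tool_pos: [0.6102, -0.0811, 0.288]
orientation: [180.0, -0.1, 0.0]
force: [-4.8, 1.9, 14.6]
opening: 0.0619
gripper_force: 30.0
```

```bash
python3 -m inch '[0.5,0,0,0,0,0,0,0,0,0,0,0,0,0,0,0,0,0,0,0,0,0,0,0,0,0,0,0,0,0,0,0,0,0,0]'>/dev/null
python3 -m inch '[0,0,0,-30,0,0,0,0,0,0,-80,0,0,0,0,0,0,-120,0,0,0,0,0,0,-120,0,0,0,0,0,40,-120,0,0,0]'
python3 - <<'E'
from h import *
p=ctrl.snapshot('wrist'); see(p,['medium_sieve']);ell(p,'medium_sieve',.133)
E
python3 -m inch '[0,0,123,0,0,0,0,0,0,123,0,0,0,0,0,0,123,0,0,0,0,0,0,123,0,0,0,0,0,0,123,0,0,0,0]'>/dev/null
python3 -m inch '[0,-2,100,40,0,0,0,0,-2,100,80,0,0,0,0,-2,100,120,0,0,0,0,-2,100,120,0,0,0,0,-2,100,120,0,0,0]'
python3 - <<'E'
from h import *
p=ctrl.snapshot('wrist'); save(p,'w6'); print(ctrl.get_obs()['tool_pos']);see(p,['coarse_sieve']);ell(p,'coarse_sieve',.022)
E
```

```text
clock: 21.8
tool_pos: [0.6105, -0.1188, 0.4075]
orientation: [-179.9, -0.2, 0.2]
force: [0.2, -0.0, -1.2]
opening: 0.0876
gripper_force: 0.0
medium_sieve [([607, -84, 98], 0.57)]
medium_sieve 0.93 [274. 203.] [77. 78.] [611.  -82.4 133. ]
clock: 22.95
tool_pos: [0.6074, -0.3433, 0.2825]
orientation: [-179.9, 0.3, 0.0]
force: [-0.8, 0.6, -0.0]
opening: 0.0879
gripper_force: 0.0
[ 0.60843096 -0.34324055  0.2854192 ]
coarse_sieve [([605, -347, -4], 0.9)]
coarse_sieve 0.9 [324. 207.] [85. 87.] [ 606.2 -346.9   22. ]
```

View pics/w6.png

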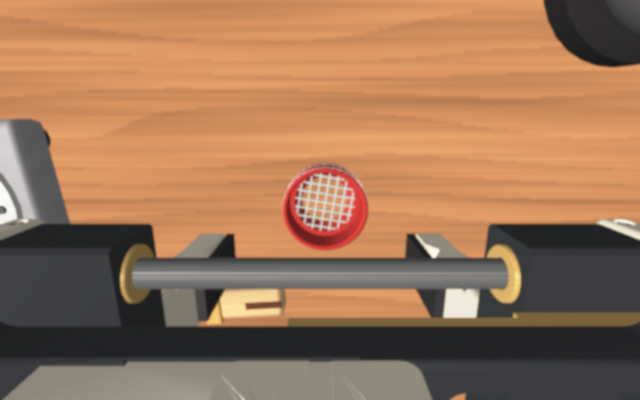

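The red sieve is at (324,207). The clamp is behind, about 70 mm away in x. Grasping.

```bash
python3 -m inch '[0,-1,2.5,45,0,0,0,0,-1,2.5,80,0,0,0,0,-1,2.5,101,0,0,0,0,-1,2.5,101,0,0,0,0.8,-1,2.5,101,0,0,0]'
python3 -m inch '[1,0,0,0,0,0,0,1,0,0,0,0,0,0,1,0,0,0,0,0,0,1,0,0,0,0,0,0,1,0,0,0,0,0,0]'
python3 -m inch '[1,0,0,-50,0,0,0,1,0,0,-90,0,0,0,1,0,0,-130,0,0,0,1,0,0,-170,0,0,0,1,0,0,-170,0,0,0]'
```

```text
clock: 23.6
tool_pos: [0.6083, -0.3463, 0.1871]
orientation: [179.9, -0.2, 0.1]
force: [0.3, 0.4, 0.8]
opening: 0.0835
gripper_force: 0.0
clock: 24.1
tool_pos: [0.6075, -0.3467, 0.1864]
orientation: [180.0, -0.1, 0.0]
force: [-0.4, 2.6, 7.4]
opening: 0.0615
gripper_force: 30.0
clock: 24.6
tool_pos: [0.6081, -0.3474, 0.3624]
orientation: [179.7, -0.6, 0.0]
force: [1.1, -1.0, -0.6]
opening: 0.0617
gripper_force: 30.0
```

```bash
python3 -m inch '[1,0,-45,0,0,0,0,1,0,-90,0,0,0,0,1,1,-135,0,0,0,0,1,1,-180,0,0,0,0,1,2,-225,0,0,0,0]' >/dev/null
python3 -m inch '[1,0,-41,0,0,0,0,1,0,-41,0,0,0,0,1,0,-41,0,0,0,0,1,0,-41,0,0,0,0,1,0,-41,0,0,0,0]'
python3 - <<'E'
from h import *
p=ctrl.snapshot('wrist'); save(p,'p4'); print(ctrl.get_obs()['tool_pos']); see(p,['coarse_sieve','medium_sieve'])
p=ctrl.snapshot('scene'); see(p,['coarse_sieve'])
E
```

```text
clock: 25.6
tool_pos: [0.6089, -0.0817, 0.3546]
orientation: [180.0, 0.0, -0.1]
force: [-0.3, -0.4, -0.7]
opening: 0.0617
gripper_force: 30.0
[ 0.608865   -0.08176416  0.35452201]
coarse_sieve [([606, -82, 168], 0.75)]
medium_sieve [([608, -84, 98], 0.74)]
coarse_sieve [([608, -80, 166], 0.71)]
```

View pics/p4.png

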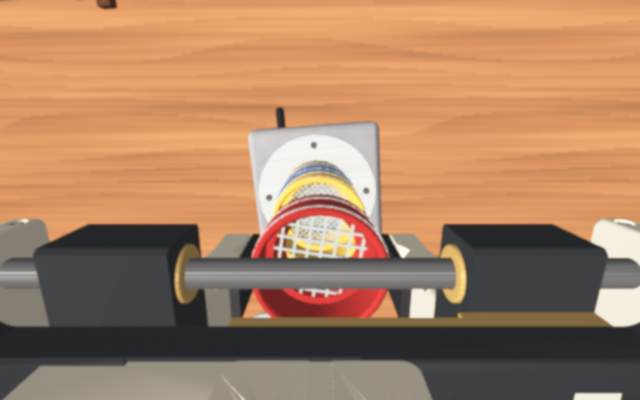

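Red is centred at u≈320 over yellow. Lowering to about 0.310.

```bash
python3 -m inch '[1,1,0,20,0,0,0,1,1,0,32,0,0,0,1,1,0,39,0,0,0,1,1,0,43,0,0,0,1,1,0,43,0,0,0]'
python3 -m inch '[1,0,0,1,0,0,0,1,0,0,2,0,0,0,1,0,0,2,0,0,0]'
```

```text
clock: 26.35
tool_pos: [0.61, -0.0807, 0.3115]
orientation: [180.0, 0.0, 0.0]
force: [-0.0, -0.1, -0.7]
opening: 0.0615
gripper_force: 30.0
clock: 26.65
tool_pos: [0.6103, -0.0807, 0.3106]
orientation: [180.0, -0.1, 0.0]
force: [-1.4, -0.8, 3.5]
opening: 0.0621
gripper_force: 32.2
```

```bash
python3 -m inch '[1,0,0,1,0,0,0,1,0,0,1,0,0,0]'
python3 -m inch '[0.5,0,0,0,0,0,0,0,0,0,0,0,0,0,0,0,0,0,0,0,0,0,0,0,0,0,0,0,0,0,0,0,0,0,0]'>/dev/null
python3 -m inch '[0,0,0,-30,0,0,0,0,0,0,-80,0,0,0,0,0,0,-100,0,0,0,0,-40,0,-100,0,0,0,0,-60,0,-100,0,0,0]'
python3 - <<'E'
from h import *
p=ctrl.snapshot('wrist'); see(p,['coarse_sieve','medium_sieve']);ell(p,'coarse_sieve',.159)
E
python3 -m inch '[0,-115,-57,0,0,0,0,0,-115,-57,0,0,0,0,0,-115,-57,0,0,0,0,0,-115,-57,0,0,0,0,0,-115,-57,0,0,0,0]'>/dev/null
python3 -m inch '[0.4,0,0,40,0,0,0,0.4,0,0,80,0,0,0,0.4,0,0,120,0,0,0,0.4,0,0,120,0,0,0,0.4,0,0,120,0,0,0]'
python3 - <<'E'
from h import *
p=ctrl.snapshot('wrist'); save(p,'w7'); print(ctrl.get_obs()['tool_pos']);see(p,['lid']);ell(p,'lid',.014)
E
```

```text
clock: 26.85
tool_pos: [0.6103, -0.0806, 0.3103]
orientation: [180.0, -0.1, 0.0]
force: [-2.7, 0.2, 9.6]
opening: 0.0618
gripper_force: 33.1
clock: 27.85
tool_pos: [0.5483, -0.0807, 0.409]
orientation: [-180.0, -0.0, -0.0]
force: [-0.4, 0.3, 0.1]
opening: 0.0876
gripper_force: 0.0
coarse_sieve [([611, -80, 121], 0.89)]
medium_sieve [([608, -87, 96], 0.86)]
coarse_sieve 0.84 [319. 123.] [90. 93.] [610.8 -80.8 159. ]
clock: 29.05
tool_pos: [0.4362, -0.0237, 0.2888]
orientation: [179.9, 0.1, -0.0]
force: [0.4, 0.1, 0.4]
opening: 0.0547
gripper_force: 0.0
[ 0.4365108  -0.02353629  0.28982356]
lid [([435, -26, -2], 0.87)]
lid 0.69 [320. 203.] [74. 77.] [434.9 -24.9  14. ]
```

View pics/w7.png

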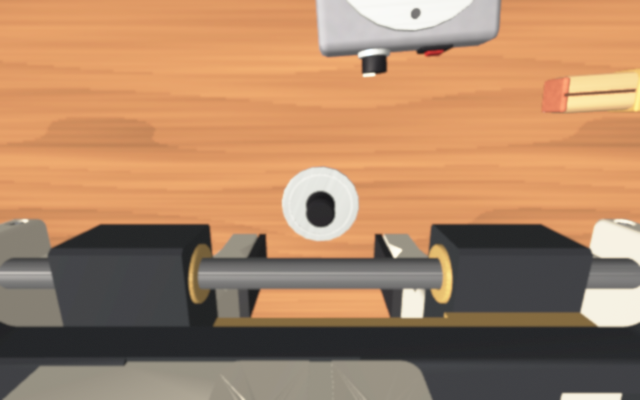

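The lid disc is at (320,203) with the knob centred. Grasping the knob.

```bash
python3 -m inch '[0.4,-1,1,45,0,0,0,0.4,-1,1,75,0,0,0,0.4,-1,1,92,0,0,0,0.4,-1,1,92,0,0,0,0.4,-1,1,92,0,0,0]'
python3 -m inch '[1,0,0,0,0,0,0,1,0,0,0,0,0,0,1,0,0,0,0,0,0,1,0,0,0,0,0,0,1,0,0,0,0,0,0]'
```

```text
clock: 29.7
tool_pos: [0.4349, -0.0244, 0.1979]
orientation: [-180.0, -0.1, 0.0]
force: [0.2, 0.7, 0.5]
opening: 0.0524
gripper_force: 0.0
clock: 30.2
tool_pos: [0.4341, -0.0246, 0.197]
orientation: [-180.0, -0.0, 0.0]
force: [-1.4, 0.5, 4.7]
opening: 0.0209
gripper_force: 30.0
```

```bash
python3 -m inch '[1,0,0,-50,0,0,0,1,0,0,-100,0,0,0,1,0,0,-150,0,0,0,1,0,0,-200,0,0,0,1,0,0,-200,0,0,0]'
python3 -m inch '[1,40,12,0,0,0,0,1,80,25,0,0,0,0,1,120,38,0,0,0,0,1,155,50,0,0,0,0,1,175,56,0,0,0,0]'>/dev/null
python3 -m inch '[1,0,0,0,0,0,0,1,0,0,0,0,0,0,1,0,0,0,0,0,0]'
python3 - <<'E'
from h import *
p=ctrl.snapshot('wrist'); save(p,'p5'); print(ctrl.get_obs()['tool_pos']); see(p,['lid','coarse_sieve'])
p=ctrl.snapshot('scene'); see(p,['lid'])
E
```

```text
clock: 30.7
tool_pos: [0.4354, -0.0245, 0.4035]
orientation: [-179.9, -0.7, 0.1]
force: [-0.3, -1.0, -1.7]
opening: 0.0211
gripper_force: 30.0
clock: 31.5
tool_pos: [0.6082, -0.0805, 0.3964]
orientation: [-180.0, 0.0, 0.0]
force: [-0.0, 0.2, -0.5]
opening: 0.021
gripper_force: 30.0
[ 0.60813749 -0.0803947   0.39682501]
lid [([607, -82, 198], 0.65)]
coarse_sieve [([610, -82, 120], 0.91)]
lid [([608, -80, 198], 0.67)]
```

View pics/p5.png

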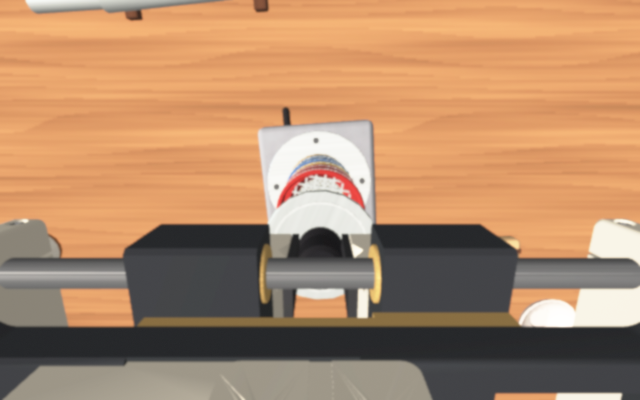

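The lid is at u≈320, centred over the red sieve at u≈321. Lowering to about 0.347.

```bash
python3 -m inch '[1,2,0,25,0,0,0,1,2,0,38,0,0,0,1,2,0,45,0,0,0,1,2,0,49,0,0,0,1,2,0,49,0,0,0]'
python3 -m inch '[1,0,0,1,0,0,0,1,0,0,2,0,0,0,1,0,0,2,0,0,0]'
```

```text
clock: 32.25
tool_pos: [0.6111, -0.0806, 0.3479]
orientation: [180.0, -0.0, 0.0]
force: [-0.2, -1.1, -2.0]
opening: 0.0209
gripper_force: 30.0
clock: 32.55
tool_pos: [0.6112, -0.0807, 0.347]
orientation: [180.0, -0.1, 0.0]
force: [-1.6, 0.9, 5.0]
opening: 0.0211
gripper_force: 30.0
```

```bash
python3 -m inch '[1,0,0,1,0,0,0,1,0,0,1,0,0,0]'
python3 -m inch '[0.5,0,0,0,0,0,0,0.3,0,0,0,0,0,0,0.3,0,0,0,0,0,0,0.3,0,0,0,0,0,0,0.3,0,0,0,0,0,0]'
python3 -m inch '[0.3,0,0,-20,0,0,0,0.3,0,0,-60,0,0,0,0.3,0,0,-90,0,0,0,0.3,-50,0,-90,0,0,0,0.3,-100,0,-90,0,0,0]'
python3 -m inch '[0.3,-40,-150,0,0,0,0,0.3,-40,-150,0,0,0,0,0.3,-40,-150,0,0,0,0,0.3,-40,-150,0,0,0,0,0.3,-40,-150,0,0,0,0]'
python3 - <<'E'
from h import *
a=[]
for c in ['side','scene']:
    p=ctrl.snapshot(c); print(c); see(p,ALL)
    R,t,K=map(np.array,(p['R'],p['t'],p['K']));q=K@(R@np.array([.609,-.08,.11])+t);u,v=(q[:2]/q[2]).astype(int)
    a.append(cv2.resize(p['frame'][v-50:v+40,u-40:u+40],(400,450),interpolation=2))
cv2.imwrite('pics/fin.png',np.hstack(a)[:,:,::-1])
E
```

```text
clock: 32.75
tool_pos: [0.6114, -0.0807, 0.347]
orientation: [180.0, -0.2, 0.0]
force: [-3.2, 1.1, 10.0]
opening: 0.0212
gripper_force: 30.0
clock: 33.25
tool_pos: [0.611, -0.0807, 0.3445]
orientation: [180.0, 0.0, 0.0]
force: [0.1, 0.8, -0.2]
opening: 0.0554
gripper_force: 0.0
clock: 33.75
tool_pos: [0.5107, -0.0806, 0.4346]
orientation: [-180.0, -0.0, -0.0]
force: [-1.5, 0.6, 0.4]
opening: 0.0611
gripper_force: 0.0
clock: 34.25
tool_pos: [0.4706, 0.0707, 0.4349]
orientation: [-180.0, -0.0, 0.2]
force: [0.5, 0.1, -0.1]
opening: 0.0615
gripper_force: 0.0
side
pan [([606, -80, 43], 0.58)]
fine_sieve [([613, -82, 76], 0.71)]
medium_sieve [([608, -82, 101], 0.72)]
coarse_sieve [([611, -79, 124], 0.67)]
lid [([613, -83, 150], 0.76), ([607, -79, 99], 0.7)]
cradle [([606, -80, 56], 0.6)]
amber_jar [([518, 259, 0], 0.54)]
ring_clamp [([523, -255, 4], 0.56), ([408, 368, -3], 0.32)]
dish [([426, -359, 0], 0.94)]
dapping_block [([408, 366, -2], 0.61)]
scene
pan [([606, -76, 44], 0.52)]
fine_sieve [([609, -75, 71], 0.73)]
medium_sieve [([604, -83, 96], 0.57), ([607, -80, 56], 0.16)]
coarse_sieve [([611, -75, 121], 0.69)]
lid [([611, -84, 148], 0.85)]
cradle [([608, -79, 58], 0.84)]
amber_jar [([517, 258, -3], 0.75)]
ring_clamp [([523, -252, 0], 0.91)]
dish [([427, -363, 2], 0.49)]
dapping_block [([409, 367, 1], 0.57)]
```

View pics/fin.png

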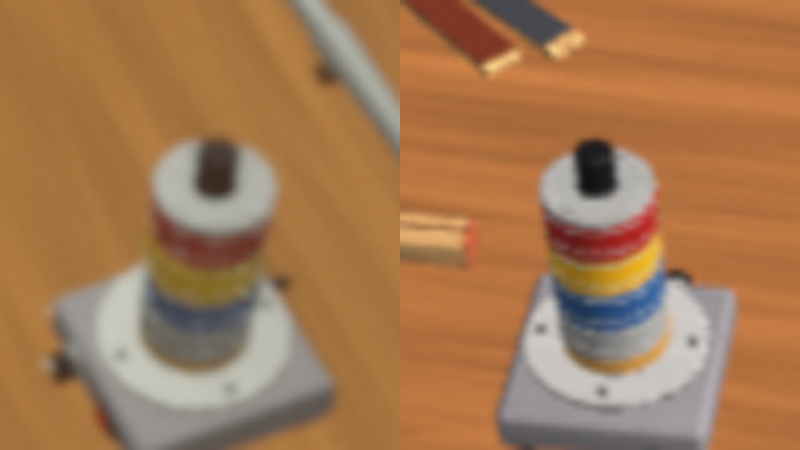

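Both views show the stack nested and level in the right order: pan, blue, yellow, red, lid. The heights are right and the bystanders have not moved.

```bash
python3 -c "
from plant import ctrl
print(ctrl.close_job())"
```

```text
the job is handed in; nothing more can be done
None
```

The sieve stack is built and handed in: pan in the cradle, then fine, medium and coarse sieves, then the lid; each part met the one below at the height expected for full nesting, the final pictures show the stack level with the four bystanders where they were, and the clock stood at about 34 s of 112 s.

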